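# Set a straightedge against two stop pins and weigh it down

### The arm

A 6-joint arm with a two-finger parallel gripper is mounted at the origin on the work surface. World frame = base frame: x ahead of the robot, y to its left, z up, the work surface at z = 0. Lengths are in m, angles in rad, forces in N, time in s.
With the tool pointing down it reaches from about 0.3 to 0.775 m from the base axis. Payload 14.6 kg.
Tool frame: the origin (TCP) lies at the very end of the fingers, on their centre line; the grasp point (between the pads) lies 19 mm behind it; z points along the fingers, y is the line along which they close (so a half turn about z gives the same grasp; the last joint's range is limited). The gripper opens to 94 mm and grips with 3 to 60 N. Pads are 16 mm wide; open, the fingers measure 119 mm over their backs; the gripper's body (75 mm by 177 mm) begins 78 mm behind the grasp point.
Start: joints at [1.145, 0.3, 1.521, -0, 1.321, -0.067], TCP at [0.193, 0.515, 0.205] pointing down, gripper open.
Joint ranges: [-3.03, 3.03], [-0.79, 2.21], [0.23, 2.52], [-1.04, 4.18], [0, 3.07], [-2.55, 2.55]. Speed limits (rad/s): [2.22, 2.22, 2.57, 3.14, 3.14, 3.14].

### API

Orientations are given as [roll, pitch, yaw] about the fixed x, y, z axes, in that order (R = Rz(yaw) Ry(pitch) Rx(roll)).
In Python, from station import ctrl gives the robot as it stands. The module is installed in compiled form; this text tells all that it offers.
- The arm moves only by the tool play_rows, never from a script. Its argument "commands" is a list of rows, each a list of 7 numbers: the shift along the tool's x, y, z in m, then the turn, a rotation vector about the tool's x, y, z in degrees, then the closure, from -1 (fully open) to 1 (shut). A call has 1 to 20 rows; each row shifts and turns the commanded pose from where the row before left it, along the tool's axes as they then stand; what a row does not reach is not made up. A row lasts 1/12 s, in which the tool goes at most 41.7 mm and 7.16 degrees, less where a joint would pass 70% of its speed; a pose out of reach is approached as far as the arm can. A call is refused whole if a number of a shift passes 0.0417 or a number of a turn 7.16, either way. A call with a gripper value outside its range is refused whole. The fingers move at their own pace and stop on an object; "force" is the grip in N (left out, the last holds). Time passes only in rows, so rows that do not move let the fingers close. It gives the time, the measured TCP pose, the force, the opening and the grip force at its end, in the units of the state.
- ctrl.get_obs(): the state, without advancing time (a new reading comes with each control period).
- ctrl.camera(name): name is "side" or "top" or "wrist"; returns the picture (420x560x3 uint8, blue, green, red); there is no depth.
- ctrl.camera_model(name): a dict with "fx", "fy", "cx", "cy" (pixels), "rvec" (rotation vector, rad) and "tvec" (3), from world to camera coordinates, as OpenCV has them. Camera axes: x right, y down, z forward; pixel columns grow to the right and rows downward; lengths in m; the calibration is good to about 2 mm. A picture is of the moment at which its call begins: read the wrist's pose just before it. camera_model takes no time and is no camera call; for the wrist camera it gives the pose at the moment of the call.
- ctrl.hand_in(): hands the job in; it is judged then, once.
The state is a dict: "time_s": time; "qpos": joint angles; "joint_vel": joint speeds; "tau": joint torques, N m; "ee_pos": TCP position; "eef_rot": TCP orientation; "force": force on the tool from outside, world axes, zero at the start; "moment": the same for the moment, N m; "grip_width": finger opening in m; "grip_force": force on a finger pad.
Only numpy, scipy, OpenCV 4.12 (cv2) and the standard library are available. Lean on these libraries where they do the work, as an engineer would, in place of code of your own. Each camera call takes 0.05 s, during which the arm holds its last target. There are 200 camera calls.

### The job

Slide the straightedge across the bench by its knob, without lifting it, until its far edge bears against both stop pins at once, pressing only lightly (never more than 8 N on either pin) so that their magnetic feet would not skid, and let it bear on both for a moment. Then gently stand the small steel weight upright on the blade, beside the knob, to keep it there, with the edge still touching both pins, and leave everything else where it is.

Things in the scene. Friction and masses are not known exactly. Their poses are not given: they have to be found in the camera images.
- straightedge_knob (a point): Straightedge: flat hollow aluminium blade 300 long (own y) x 50 wide (x) x 10 thick, lying on the bench, 0.2 to 0.4 kg. Black round knob on its middle, 26 diameter, top 52 above the bench. This point: knob axis, 36 above the underside; z up. Working edge: the long +x edge, 25 from the axis, facing the pins. Slides with 1 to 4 N of friction. A firm grip on the knob turns it; in a loose one it swivels freely.
- pin_a_axis (a point): Left stop pin (+y side): upright steel pin 12 in diameter, 34 high, that does not give way. This point is on its axis, 5 above the bench. The blade touches it on the side facing the robot, 6 from the axis. Never load it with more than 8 N.
- pin_b_axis (a point): Right stop pin (-y side), the same as the left, 180 to 220 from it; the line through the pins is skewed by up to 0.35 rad to the y axis. This point is on its axis, 5 above the bench. Never load it with more than 8 N.
- weight_grip (a point): Hold-down weight: steel, round base 40 in diameter and 34 high with an upright round stem 24 in diameter above it, 70 high in all; 0.4 kg, give or take a fifth. Stands upright on the bench to the left or right of the straightedge. This point is on its axis, 52 above its underside, half-way up the stem; z is up.
- can: Bystander: plain grey can, 60 diameter, 100 high, standing at the side opposite the weight; origin at the centre of its underside. Leave alone.
- tube_offcut: Bystander: short piece of square steel tube 40 x 90 x 40 high, lying beyond the pins; origin at the centre of its underside. Leave alone.
- collar: Bystander: steel ring 40 diameter, 14 high, behind the left pin; origin at the centre of its underside. Leave alone.
- wood_block: Bystander: wooden block 50 x 110 x 35 high, behind and to the right of the right pin; origin at the centre of its underside. Leave alone.
- spray: Bystander: aluminium bottle 56 diameter, 170 high, at the far left; origin at the centre of its underside. Leave alone.
- wrench: Bystander: steel wrench lying at the far right. Leave alone.
- pin_a: The left stop pin with its magnetic foot; origin on the pin's axis at the bench, x pointing from the pin to its grey foot, 42 x 40 x 26 high, which reaches from 2 to 44 behind the axis (away from the straightedge).
- pin_b: The right stop pin with its magnetic foot; origin on the pin's axis at the bench, x pointing from the pin to its grey foot, 42 x 40 x 26 high, which reaches from 2 to 44 behind the axis (away from the straightedge).

How it is judged:
On the way, in this order (a step that is already met when the one before it is completed fails the run):
1. the straightedge bears on both pins at once (at least 1 N on each, for 0.2 s) (contact force between straightedge and pin_a above 1 N and contact force between straightedge and pin_b above 1 N), for 0.2 s.
2. the weight stands upright on the blade (z of weight_grip in the frame of straightedge_knob between 0.0235 and 0.0285 m and x of weight_grip in the frame of straightedge_knob between -0.02 and 0.02 m and (y of weight_grip in the frame of straightedge_knob between 0.03 and 0.14 m or y of weight_grip in the frame of straightedge_knob between -0.14 and -0.03 m) and angle between weight_grip's own z axis and vertical below 0.06 rad and contact force between weight and straightedge above 2 N), for 0.2 s.
At the end, for the whole second after the job is handed in: The straightedge lies flat on the bench at rest with its working edge within 1.5 mm of touching both pins, both pins within the blade's length; the weight stands upright at rest on the blade, its axis within 20 mm of the blade's centre line and 30 to 140 mm from the knob's axis (all of step 2 and x of pin_a_axis in the frame of straightedge_knob between 0.029 and 0.0325 m and x of pin_b_axis in the frame of straightedge_knob between 0.029 and 0.0325 m and y of pin_a_axis in the frame of straightedge_knob between -0.147 and 0.147 m and y of pin_b_axis in the frame of straightedge_knob between -0.147 and 0.147 m and angle between straightedge_knob's own z axis and vertical below 0.02 rad and height (world z) of straightedge_knob below 0.038 m and linear speed of each of straightedge, weight below 0.01 m/s).
It fails at once if a pin is loaded with more than 8 N (contact force between anything else and pin_a above 8 N or contact force between anything else and pin_b above 8 N).
It fails at once if the straightedge is lifted or tipped up off the bench (height (world z) of straightedge_knob above 0.046 m or angle between straightedge_knob's own z axis and vertical above 0.1 rad).
It fails at once if the weight is dropped or slammed onto the blade (contact force between weight and straightedge above 60 N).
It fails at once if a bystander is moved more than 15 mm (distance of any of can, tube_offcut, collar, wood_block, spray, wrench from where it was at the start of the episode above 0.015 m).
It also fails if it takes over 59 s, if anything falls off the work surface, if the arm or the gripper's body presses on something with over 40 N, if the wrist force passes 120 N, or if a joint passes its speed limit or range.

## Working session

There is one attempt and no reset: what is moved stays moved. The work goes in short steps, Python scripts to look and compute and a tool call to move; the robot and the scene stay as the last step left them, time stands still between calls to the robot, and variables do not carry over. Pictures are saved under pics/ and viewed, at most 10 in all, crops included, and the job is handed in when it is done.

Besides the shell and the picture viewer there is one more tool, called after "Emit:" as a command line: name --pt "numbers of a row" for each row, then --argument value for the rest. play_rows: Moves the arm, as the interface text tells. Its arguments: {"type":"object","properties":{"commands":{"type":"array","items":{"type":"array","items":{"type":"number"}}},"force":{"type":"number"}},"required":["commands"]}

```bash
mkdir -p pics; python3 - <<'E'
from station import ctrl
import cv2
for n in("top","side"):
    cv2.imwrite(f"pics/{n}0.png",ctrl.camera(n)); print(n,ctrl.camera_model(n))
o=ctrl.get_obs();print(o)
E
```

```text
top {'fx': 462.5204646566697, 'fy': 462.5204646566697, 'cx': 281.070239206935, 'cy': 209.90169257860487, 'rvec': array([ 2.12708957, -2.16450986,  0.17584379]), 'tvec': array([-0.01328927,  0.62259259,  1.06831222])}
side {'fx': 416.966266314705, 'fy': 416.966266314705, 'cx': 273.2511930890943, 'cy': 216.39183006186556, 'rvec': array([ 2.04420374, -0.7174805 ,  0.37214341]), 'tvec': array([-0.49784746,  0.23974183,  0.78561885])}
{'time_s': 0.1, 'qpos': array([ 1.14541840e+00,  3.00419319e-01,  1.52151126e+00, -5.99443637e-06,
        1.32070507e+00, -6.66128586e-02]), 'joint_vel': array([-2.52099007e-03, -9.16352704e-04, -1.73447444e-04,  7.95351504e-05,
       -2.37612559e-04, -8.95880050e-05]), 'tau': array([-3.48284966e-04, -5.32633996e+01, -3.53287590e+01,  7.09152175e-02,
        2.34298676e-02, -8.88097770e-05]), 'ee_pos': array([0.19302889, 0.51476404, 0.20494427]), 'eef_rot': array([-3.14055159e+00, -6.36318023e-05,  2.78282904e+00]), 'force': array([ 0.02669524, -0.49899216, -0.09226551]), 'moment': array([-0.03376055,  0.00499262, -0.0081703 ]), 'grip_force': 0.0, 'grip_width': 0.09399336812682901}
```

View pics/top0.png

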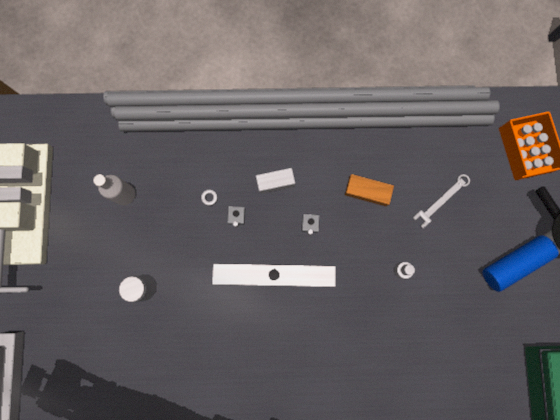

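View pics/side0.png

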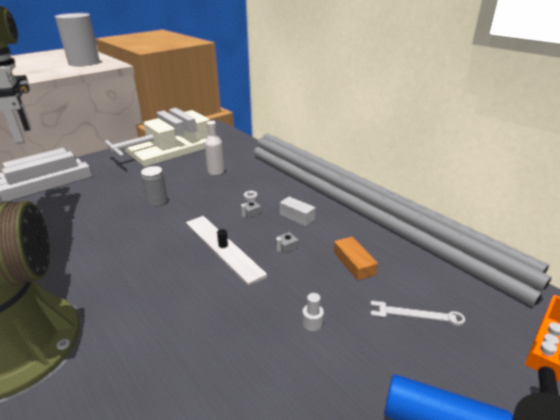

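The top view shows the blade centred at about (274,275), pins near (236,222) and (310,231), and the weight at (405,270), right of the blade. The side view agrees. I'll zoom in next.

```bash
cat > h.py <<'E'
import cv2,numpy as np
from station import ctrl
def ray(m,u,v,z):
    R=cv2.Rodrigues(np.array(m["rvec"],float))[0];C=-R.T@m["tvec"]
    d=R.T@np.array([(u-m["cx"])/m["fx"],(v-m["cy"])/m["fy"],1]);return C+d*(z-C[2])/d[2]
def proj(m,P):
    R=cv2.Rodrigues(np.array(m["rvec"],float))[0];c=R@np.array(P)+m["tvec"]
    return m["fx"]*c[0]/c[2]+m["cx"],m["fy"]*c[1]/c[2]+m["cy"]
E
python3 - <<'E'
from h import *
im=cv2.imread("pics/top0.png")[195:300,205:345]
cv2.imwrite("pics/c0.png",cv2.resize(im,None,fx=5.7,fy=5.7,interpolation=cv2.INTER_CUBIC))
m=ctrl.camera_model("top")
for n,u,v,z in[("knob",274,274.5,.052),("pa",235.5,224,.034),("pb",310.5,232,.034),("w",407,269,.07),("bl",213,274,.01),("br",335,276,.01)]:print(n,ray(m,u,v,z).round(4))
g=im.min(2)>190;c=np.argwhere(g)
(cn,_,_)=r=cv2.minAreaRect(c[:,::-1].astype(np.float32));print(r)
for b in cv2.boxPoints(r):print(ray(m,b[0]+205,b[1]+195,.01).round(4))
E
```

```text
knob [ 0.4681 -0.0047  0.052 ]
pa [0.5916 0.0871 0.034 ]
pb [ 0.569  -0.0948  0.034 ]
w [ 0.4749 -0.3141  0.07  ]
bl [0.4726 0.1445 0.01  ]
br [ 0.4624 -0.1535  0.01  ]
((64.55159759521484, 45.26512145996094), (130.56166076660156, 88.45594787597656), 1.080924153327942)
[0.4507 0.1676 0.01  ]
[0.6696 0.1651 0.01  ]
[ 0.6579 -0.1621  0.01  ]
[ 0.439  -0.1501  0.01  ]
```

View pics/c0.png

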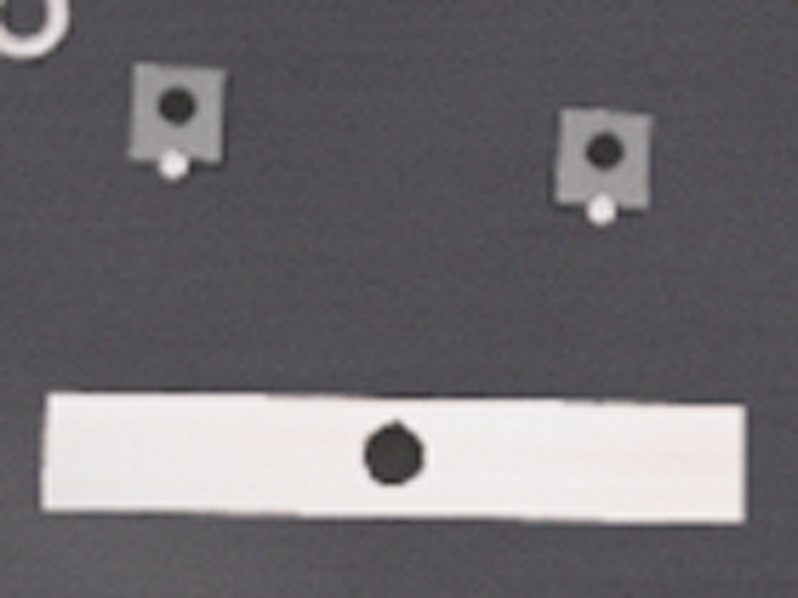

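Pins read about (0.592, 0.0875) and (0.5695, -0.0945). The knob is at about (0.468, -0.005), with blade yaw about -0.034 rad against -0.123 needed. I'll go above the knob.

Emit:
play_rows --pt "0 0 0 0 0 -6.2 -1" --pt "0 0 0 0 0 -6.2 -1" --pt "0 0 0 0 0 -6.2 -1" --pt "-0.0172 -0.03 0 0 0 0 -1" --pt "-0.0172 -0.03 0 0 0 0 -1" --pt "-0.0172 -0.03 0 0 0 0 -1" --pt "-0.0172 -0.03 0 0 0 0 -1" --pt "-0.0172 -0.03 0 0 0 0 -1" --pt "-0.0172 -0.03 0 0 0 0 -1" --pt "-0.0172 -0.03 0 0 0 0 -1" --pt "-0.0172 -0.03 0 0 0 0 -1" --pt "-0.0172 -0.03 0 0 0 0 -1" --pt "-0.0172 -0.03 0 0 0 0 -1" --pt "-0.0172 -0.03 0 0 0 0 -1" --pt "-0.0172 -0.03 0 0 0 0 -1" --pt "-0.0172 -0.03 0 0 0 0 -1" --pt "-0.0172 -0.03 0 0 0 0 -1" --pt "-0.0172 -0.03 0 0 0 0 -1" --pt "-0.0172 -0.03 0 0 0 0 -1" --pt "-0.0172 -0.03 0 0 0 0 -1"

```text
time_s: 1.77
ee_pos: [0.4683, -0.0065, 0.2053]
eef_rot: [3.142, -0.0, 3.107]
force: [1.0, 0.2, 0.1]
grip_width: 0.0939
grip_force: 0.0
```

```bash
python3 - <<'E'
from h import *
o=ctrl.get_obs();print(o["time_s"],o["ee_pos"],o["eef_rot"],o["force"])
m=ctrl.camera_model("wrist");cv2.imwrite("pics/w1.png",ctrl.camera("wrist"))
np.save("w1.npy",m,allow_pickle=True)
for P in[(.468,-.005,.052),(.592,.0875,.034),(.5695,-.0945,.034)]:print(proj(m,P))
E
```

```text
1.7667 [ 0.46833069 -0.00649672  0.20532907] [ 3.14154122e+00 -1.73238842e-04  3.10723693e+00] [0.95989327 0.24268603 0.08818659]
(np.float64(285.86013656635487), np.float64(188.56668607250782))
(np.float64(376.51087587762447), np.float64(296.2636172366815))
(np.float64(204.48981485451964), np.float64(282.34067987482916))
```

View pics/w1.png

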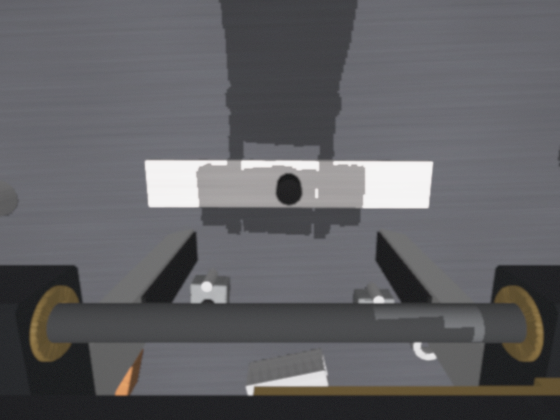

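Wrist view: the knob top is at about (289,185), and the pin tops are at b (207,286) and a (378,300). The blade corners are at (146,160), (432,160), (148,208) and (430,208).

```bash
python3 - <<'E'
from h import *
m=np.load("w1.npy",allow_pickle=True).item()
for n,u,v,z in[("knob",289,185,.052),("pa",378,300,.034),("pb",207,286.5,.034),("c1",145.5,160,.01),("c2",432.5,160,.01),("c3",147.5,208.5,.01),("c4",430.5,208.5,.01)]:print(n,ray(m,u,v,z).round(4))
E
```

```text
knob [ 0.4647 -0.0019  0.052 ]
pa [0.5964 0.0892 0.034 ]
pb [ 0.5744 -0.0923  0.034 ]
c1 [ 0.4411 -0.1501  0.01  ]
c2 [0.4514 0.1483 0.01  ]
c3 [ 0.493  -0.1544  0.01  ]
c4 [0.5036 0.1492 0.01  ]
```

Emit:
play_rows --pt "0 0.003 0.03 0 0 0 -1" --pt "0 0 0.03 0 0 0 -1" --pt "0 0 0.03 0 0 0 -1" --pt "0 0 0.03 0 0 0 -1" --pt "0 0 0.03 0 0 0 -1" --pt "0 0 0.025 0 0 0 -1" --pt "0 0 0.01 0 0 0 -1" --pt "0 0 0 0 0 0 -1" --pt "0 0 0 0 0 0 1" --pt "0 0 0 0 0 0 1" --pt "0 0 0 0 0 0 1" --pt "0 0 0 0 0 0 1" --pt "0 0 0 0 0 0 1" --pt "0 0 0 0 0 0 1" --pt "0 0 0 0 0 0 1" --pt "0 0 0 0 0 0 1" --pt "0 0 0 0 0 0 1" --pt "0 0 0 0 0 0 1" --force 15

```text
time_s: 3.32
ee_pos: [0.468, -0.0017, 0.0204]
eef_rot: [-3.142, -0.0, 3.107]
force: [-0.3, -0.3, -0.6]
grip_width: 0.0307
grip_force: 1.2
```

Emit:
play_rows --pt "0 0 0 0 0 0 1" --pt "0 0 0 0 0 0 1" --pt "0 0 0 0 0 0 1" --pt "-0.005 0 0 0 0 0.5 1" --pt "-0.006 0 0 0 0 0.5 1" --pt "-0.006 0 0 0 0 0.5 1" --pt "-0.006 0 0 0 0 0.5 1" --pt "-0.006 0 0 0 0 0.5 1" --pt "-0.006 0 0 0 0 0.5 1" --pt "-0.006 0 0 0 0 0.5 1" --pt "-0.006 0 0 0 0 0.5 1" --pt "-0.006 0 0 0 0 0.5 1" --pt "-0.006 0 0 0 0 0.5 1" --pt "-0.003 0 0 0 0 0 1" --pt "0 0 0 0 0 0 1" --pt "0 0 0 0 0 0 1"

```text
time_s: 4.65
ee_pos: [0.5302, -0.0065, 0.0203]
eef_rot: [-3.142, 0.001, 3.02]
force: [1.6, -0.0, -2.8]
grip_width: 0.0259
grip_force: 15.0
```

```bash
python3 - <<'E'
from h import *
o=ctrl.get_obs();print(o["time_s"],o["ee_pos"],o["eef_rot"],o["force"])
im=ctrl.camera("top")[195:300,205:345]
cv2.imwrite("pics/t2.png",cv2.resize(im,None,fx=5.7,fy=5.7,interpolation=cv2.INTER_CUBIC))
E
```

```text
4.65 [ 0.53017739 -0.00654412  0.02031943] [-3.14158338e+00  7.60995264e-04  3.02014769e+00] [ 1.63785885 -0.01487093 -2.78576196]
```

View pics/t2.png

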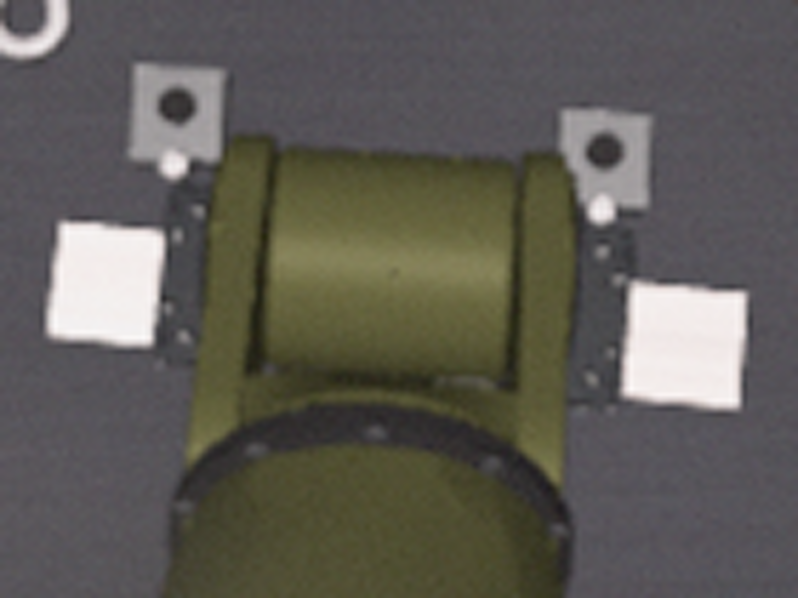

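The far-edge corners are at crop (62,221) and (748,290), and the pins at (173,165) and (601,210). The slopes are 0.1006 and 0.1051, so the blade is nearly parallel to the pin line. I'll compute the gap.

```bash
python3 - <<'E'
from h import *
m=ctrl.camera_model("top")
f=lambda u,v,z:ray(m,(u+.5)/5.7-.5+205,(v+.5)/5.7-.5+195,z)[:2]
a,b=f(173,165,.034),f(601,210,.034);L,R=f(62,221,.01),f(748,290,.01)
d=(L-R)/np.linalg.norm(L-R);n=np.array([d[1],-d[0]])
for p in(a,b):print((p-L)@n-.006,(p-(L+R)/2)@d)
d2=(a-b);print(-np.arctan2(d[0],d[1]),-np.arctan2(d2[0],d2[1]),a,b,(L+R)/2-.025*n)
E
```

```text
0.02040779211375599 0.10193530757391663
0.01954359570050343 -0.08153308680081632
-0.1177714064283197 -0.12248170012723215 [0.59278843 0.08844916] [ 0.5703728 -0.0936468] [ 0.52975941 -0.00673965]
```

Emit:
play_rows --pt "-0.003 0.002 0 0 0 0.25 1" --pt "-0.003 0.002 0 0 0 0 1" --pt "-0.003 0.002 0 0 0 0 1" --pt "-0.003 0.002 0 0 0 0 1" --pt "-0.002 0 0 0 0 0 1" --pt "-0.001 0 0 0 0 0 1" --pt "0 0 0 0 0 0 1" --pt "0 0 0 0 0 0 1" --force 15

```text
time_s: 5.37
ee_pos: [0.5458, -0.0004, 0.0204]
eef_rot: [3.142, 0.0, 3.016]
force: [-0.4, 0.5, -3.3]
grip_width: 0.0256
grip_force: 15.0
```

Emit:
play_rows --pt "0 0 0 0 0 0 1" --pt "0 0 0 0 0 0 1" --pt "0 0 0 0 0 0 1" --pt "-0.0005 0 0 0 0 0 1" --pt "-0.0005 0 0 0 0 0 1" --pt "-0.0005 0 0 0 0 0 1" --pt "-0.0005 0 0 0 0 0 1" --force 5

```text
time_s: 5.95
ee_pos: [0.5478, -0.0006, 0.0204]
eef_rot: [-3.142, 0.0, 3.016]
force: [0.3, 0.1, -3.6]
grip_width: 0.026
grip_force: 5.0
```

Emit:
play_rows --pt "-0.0005 0 0 0 0 0 1" --pt "-0.0005 0 0 0 0 0 1" --pt "-0.0005 0 0 0 0 0 1"

```text
time_s: 6.2
ee_pos: [0.5492, -0.0008, 0.0204]
eef_rot: [-3.142, -0.0, 3.016]
force: [-0.4, -0.3, -3.7]
grip_width: 0.026
grip_force: 5.0
```

Emit:
play_rows --pt "-0.0004 0 0 0 0 0 1" --pt "-0.0004 0 0 0 0 0 1"

```text
time_s: 6.37
ee_pos: [0.55, -0.0009, 0.0205]
eef_rot: [3.142, 0.0, 3.016]
force: [0.3, 0.2, -3.6]
grip_width: 0.0259
grip_force: 5.0
```

Emit:
play_rows --pt "-0.0004 0 0 0 0 0 1" --pt "-0.0004 0 0 0 0 0 1"

```text
time_s: 6.53
ee_pos: [0.5508, -0.001, 0.0204]
eef_rot: [3.142, 0.0, 3.016]
force: [-0.1, 0.4, -3.7]
grip_width: 0.0256
grip_force: 5.0
```

```bash
cat >> h.py <<'E'
def gap(save=None):
    m=ctrl.camera_model("top");im=ctrl.camera("top")
    if save: cv2.imwrite(save,cv2.resize(im[195:300,205:345],None,fx=5.7,fy=5.7,interpolation=cv2.INTER_CUBIC))
    g=im.min(2).astype(float);P=[]
    for u in list(range(216,232))+list(range(318,332)):
        c=g[225:262,u]; k=np.where(c>150)[0]
        if len(k)<8: continue
        k=k[0]; v=225+k-1+(150-c[k-1])/(c[k]-c[k-1])
        P.append(ray(m,u,v,.01)[:2])
    P=np.array(P);k=np.polyfit(P[:,1],P[:,0],1);r=np.abs(np.polyval(k,P[:,1])-P[:,0])
    P=P[r<.003];k=np.polyfit(P[:,1],P[:,0],1)
    for a in([.5928,.0884],[.5704,-.0936]):print("gap mm",1e3*((a[0]-np.polyval(k,a[1]))*np.cos(np.arctan(k[0]))-.006),len(P))
    return k
E
python3 - <<'E'
from h import *
print(gap("pics/t3.png"))
E
```

```text
gap mm 0.23948136619273558 29
gap mm 1.1457656703772987 29
[0.1280972  0.57518574]
```

Emit:
play_rows --pt "-0.0003 0 0 0 0 0 1" --pt "-0.0003 0 0 0 0 0 1" --pt "0 0 0 0 0 0 1"

```text
time_s: 6.83
ee_pos: [0.5514, -0.0011, 0.0204]
eef_rot: [3.142, -0.0, 3.016]
force: [-0.3, 1.1, -3.9]
grip_width: 0.0255
grip_force: 5.0
```

Emit:
play_rows --pt "-0.0003 0 0 0 0 0 1" --pt "-0.0003 0 0 0 0 0 1" --pt "0 0 0 0 0 0 1"

```text
time_s: 7.08
ee_pos: [0.552, -0.0012, 0.0204]
eef_rot: [-3.142, -0.0, 3.016]
force: [-0.6, 0.7, -4.2]
grip_width: 0.0257
grip_force: 5.0
```

Emit:
play_rows --pt "-0.0003 0 0 0 0 0 1" --pt "-0.0003 0 0 0 0 0 1" --pt "0 0 0 0 0 0 1"

```text
time_s: 7.33
ee_pos: [0.5524, -0.0013, 0.0205]
eef_rot: [-3.142, -0.001, 3.016]
force: [-2.7, 0.2, -1.4]
grip_width: 0.0259
grip_force: 5.0
```

Emit:
play_rows --pt "-0.0003 0 0 0 0 0 1" --pt "0 0 0 0 0 0 1"

```text
time_s: 7.5
ee_pos: [0.5525, -0.0013, 0.0205]
eef_rot: [-3.142, -0.001, 3.016]
force: [-4.9, -0.2, 1.0]
grip_width: 0.0256
grip_force: 5.0
```

```bash
python3 - <<'E'
from h import *
print(gap())
o=ctrl.get_obs();print(o["force"],o["moment"],o["ee_pos"])
E
```

```text
gap mm -1.0139105085768298 29
gap mm -0.8071278124375386 29
[0.12422182 0.57679438]
[-5.73898458  0.16649547  0.80505432] [ 0.00572648  0.98164921 -0.01973612] [ 0.55256034 -0.00127385  0.02051028]
```

Emit:
play_rows --pt "-0.0002 0 0 0 0 0 1" --pt "0 0 0 0 0 0 1" --pt "0 0 0 0 0 0 1" --pt "0 0 0 0 0 0 1"

```text
time_s: 7.88
ee_pos: [0.5527, -0.0013, 0.0206]
eef_rot: [-3.142, -0.001, 3.016]
force: [-5.9, -0.1, 2.2]
grip_width: 0.0259
grip_force: 5.0
```

```bash
python3 - <<'E'
from h import *
print(gap())
o=ctrl.get_obs();print(o["force"],o["moment"],o["ee_pos"])
E
```

```text
gap mm -1.0380187891989423 29
gap mm -0.772420815574844 29
[0.12454753 0.57678968]
[-4.95336216  0.6568441   1.77178692] [-0.05981719  1.03775777  0.00826805] [ 0.55273922 -0.00132748  0.02056195]
```

Emit:
play_rows --pt "-0.0002 0 0 0 0 0 1" --pt "0 0 0 0 0 0 1" --pt "-0.0001 0 0 0 0 0 1" --pt "0 0 0 0 0 0 1" --pt "0 0 0 0 0 0 1" --pt "0 0 0 0 0 0 1" --pt "0 0 0 0 0 0 1"

```text
time_s: 8.52
ee_pos: [0.553, -0.0013, 0.0206]
eef_rot: [-3.142, -0.001, 3.016]
force: [-6.3, -1.3, 2.9]
grip_width: 0.0256
grip_force: 5.0
```

Emit:
play_rows --pt "0 0 0 0 0 0 1" --pt "0 0 0 0 0 0 1" --pt "-0.0002 0 0 0 0 0 1" --pt "-0.0001 0 0 0 0 0 1" --pt "-0.0001 0 0 0 0 0 1" --pt "0 0 0 0 0 0 1" --pt "0 0 0 0 0 0 1" --pt "0 0 0 0 0 0 1" --pt "0 0 0 0 0 0 1" --force 7

```text
time_s: 9.27
ee_pos: [0.5532, -0.0014, 0.0206]
eef_rot: [-3.141, -0.001, 3.016]
force: [-8.7, 0.1, 3.5]
grip_width: 0.0261
grip_force: 7.0
```

```bash
python3 - <<'E'
from h import *
print(gap())
o=ctrl.get_obs();print(o["force"],o["moment"],o["ee_pos"])
E
```

```text
gap mm -1.098839446690864 29
gap mm -0.9068231967483739 29
[0.12414006 0.57688724]
[-8.41300961  0.42222998  5.3304378 ] [-0.00530473  1.49300818 -0.00588514] [ 0.55320372 -0.00137313  0.02064635]
```

Emit:
play_rows --pt "0 0 0 0 0 0 -1" --pt "0 0 0 0 0 0 -1" --pt "0 0 0 0 0 0 -1" --pt "0 0 0 0 0 0 -1" --pt "0 0 0 0 0 0 -1" --pt "0 0 0 0 0 0 -1" --pt "0 0 -0.01 0 0 0 -1" --pt "0 0 -0.03 0 0 0 -1" --pt "0 0 -0.03 0 0 0 -1" --pt "0 0 -0.03 0 0 0 -1" --pt "0 0 -0.03 0 0 0 -1" --pt "0 0 0 0 0 0 -1"

```text
time_s: 10.32
ee_pos: [0.556, -0.0015, 0.1572]
eef_rot: [3.141, 0.009, 3.016]
force: [0.2, -0.1, 0.7]
grip_width: 0.0938
grip_force: 0.0
```

```bash
python3 - <<'E'
from h import *
print(gap())
o=ctrl.get_obs();print(o["force"],o["ee_pos"],o["eef_rot"])
m=ctrl.camera_model("top");im=ctrl.camera("top")[255:285,390:425]
cv2.imwrite("pics/wt.png",cv2.resize(im,None,fx=16,fy=16,interpolation=cv2.INTER_CUBIC))
E
```

```text
gap mm -0.7082439411518421 21
gap mm -0.6217160226726116 21
[0.12355597 0.57654566]
[-0.05099601 -0.33524223 -0.79061663] [ 0.55505578 -0.00147883  0.15416467] [3.14123213 0.00603768 3.0158174 ]
```

View pics/wt.png

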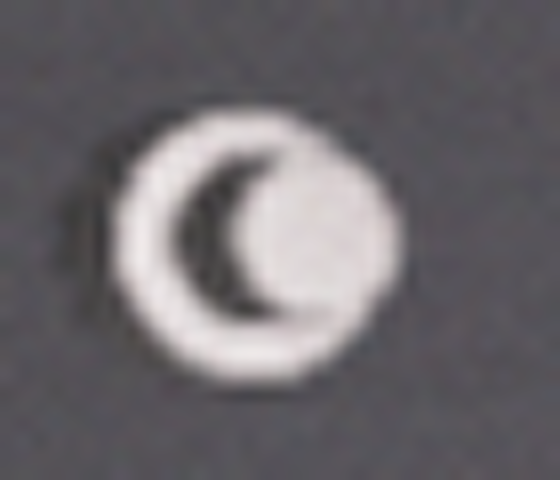

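The weight's stem top is centred at about (409.4,269.2) in the full picture, and the top of its base at (405.3,269.8).

```bash
python3 - <<'E'
from h import *
m=ctrl.camera_model("top")
print(ray(m,409.4,269.2,.07),ray(m,405.3,269.8,.034))
o=ctrl.get_obs();y=o["eef_rot"][2];w=(ray(m,409.4,269.2,.07)+ray(m,405.3,269.8,.034))/2-o["ee_pos"]
print(w,w[0]*np.cos(y)+w[1]*np.sin(y),w[0]*np.sin(y)-w[1]*np.cos(y))
E
```

```text
[ 0.47437182 -0.31969401  0.07      ] [ 0.47388562 -0.31999161  0.034     ]
[-0.08001538 -0.31843593 -0.09989812] 0.039427375243448734 -0.3259591793187842
```

Emit:
play_rows --pt "0.0033 -0.0272 0 0 0 0 -1" --pt "0.0033 -0.0272 0 0 0 0 -1" --pt "0.0033 -0.0272 0 0 0 0 -1" --pt "0.0033 -0.0272 0 0 0 0 -1" --pt "0.0033 -0.0272 0 0 0 0 -1" --pt "0.0033 -0.0272 0 0 0 0 -1" --pt "0.0033 -0.0272 0 0 0 0 -1" --pt "0.0033 -0.0272 0 0 0 0 -1" --pt "0.0033 -0.0272 0 0 0 0 -1" --pt "0.0033 -0.0272 0 0 0 0 -1" --pt "0.0033 -0.0272 0 0 0 0 -1" --pt "0.0033 -0.0272 0 0 0 0 -1" --pt "0 0 0 0 0 0 -1" --pt "0 0 0 0 0 0 -1"

```text
time_s: 11.58
ee_pos: [0.4727, -0.3208, 0.1491]
eef_rot: [3.14, -0.002, 3.014]
force: [0.3, 0.0, -0.3]
grip_width: 0.0938
grip_force: 0.0
```

```bash
python3 - <<'E'
from h import *
print(gap("pics/t4.png"))
o=ctrl.get_obs();print(o["force"],o["ee_pos"],o["eef_rot"])
m=ctrl.camera_model("wrist");cv2.imwrite("pics/w2.png",ctrl.camera("wrist"))
np.save("w2.npy",m,allow_pickle=True)
print(proj(m,(.474,-.320,.07)))
E
```

```text
gap mm -0.9220290622254206 30
gap mm -0.7280361261002896 30
[0.124151  0.5767081]
[-0.34435936  0.68542372 -0.01820025] [ 0.47306671 -0.31989623  0.14937007] [ 3.14046581e+00 -1.64156939e-03  3.01498956e+00]
(np.float64(283.8799885248533), np.float64(210.1746528512188))
```

View pics/w2.png

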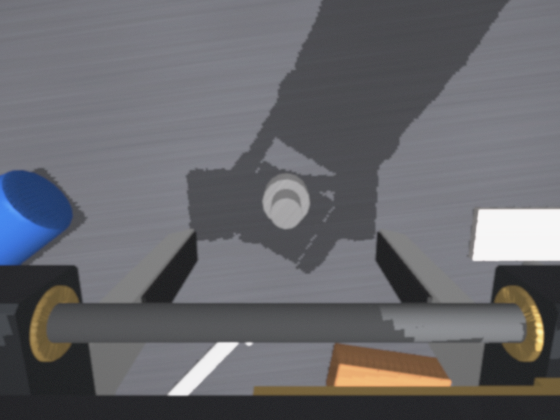

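View pics/t4.png

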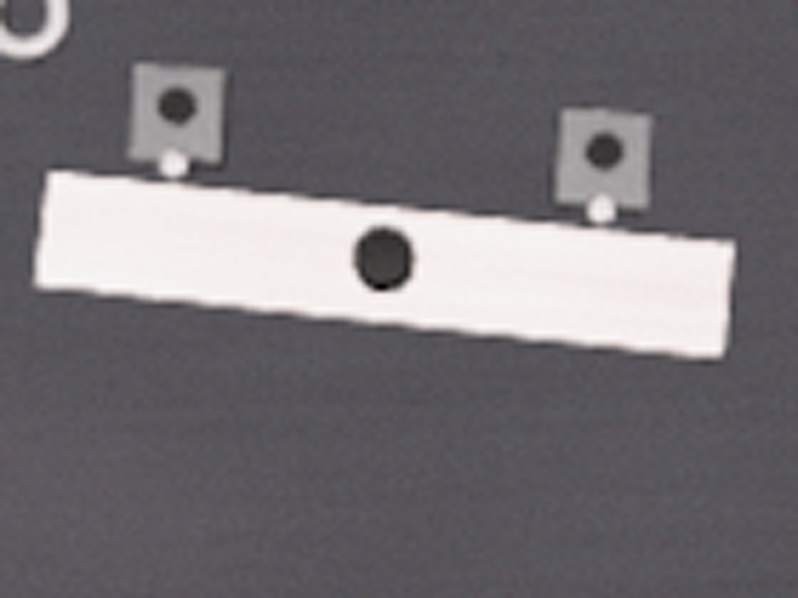

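The blade is bearing on both pins: the edge passes (173,183) and (601,228), just under the pin tops. The weight's stem is centred under the gripper at (287,212), so I'll grasp it.

Emit:
play_rows --pt "0 0 0.03 0 0 0 -1" --pt "0 0 0.03 0 0 0 -1" --pt "0 0 0.03 0 0 0 -1" --pt "0 0 0.015 0 0 0 -1" --pt "0 0 0.0055 0 0 0 -1" --pt "0 0 0 0 0 0 -1" --pt "0 0 0 0 0 0 1" --pt "0 0 0 0 0 0 1" --pt "0 0 0 0 0 0 1" --pt "0 0 0 0 0 0 1" --pt "0 0 0 0 0 0 1" --pt "0 0 0 0 0 0 1" --pt "0 0 0 0 0 0 1" --pt "0 0 0 0 0 0 1" --pt "0 0 0 0 0 0 1" --pt "0 0 0 0 0 0 1" --pt "0 0 0 0 0 0 1" --pt "0 0 0 0 0 0 1" --pt "0 0 0 0 0 0 1" --pt "0 0 0 0 0 0 1" --force 25

```text
time_s: 13.35
ee_pos: [0.4735, -0.3202, 0.0399]
eef_rot: [3.142, -0.0, 3.016]
force: [1.0, -0.1, -0.4]
grip_width: 0.0227
grip_force: 25.0
```

Emit:
play_rows --pt "0 0 -0.01 0 0 0 1" --pt "0 0 -0.02 0 0 0 1" --pt "0 0 -0.02 0 0 0 1" --pt "0 0 -0.01 0 0 0 1" --pt "-0.0032 0.0201 0 0 0 0 1" --pt "-0.0032 0.0201 0 0 0 0 1" --pt "-0.0032 0.0201 0 0 0 0 1" --pt "-0.0032 0.0201 0 0 0 0 1" --pt "-0.0032 0.0201 0 0 0 0 1" --pt "-0.0032 0.0201 0 0 0 0 1" --pt "-0.0032 0.0201 0 0 0 0 1" --pt "-0.0032 0.0201 0 0 0 0 1" --pt "-0.0032 0.0201 0 0 0 0 1" --pt "-0.0032 0.0201 0 0 0 0 1" --pt "-0.0032 0.0201 0 0 0 0 1" --pt "-0.003 0.02 0 0 0 0 1" --pt "0 0 0 0 0 0 1" --pt "0 0 0 0 0 0 1" --pt "0 0 0 0 0 0 1" --pt "0 0 0 0 0 0 1"

```text
time_s: 15.02
ee_pos: [0.5414, -0.0866, 0.0999]
eef_rot: [-3.141, -0.0, 3.015]
force: [0.2, 0.6, -3.4]
grip_width: 0.0228
grip_force: 25.0
```

```bash
python3 - <<'E'
from h import *
o=ctrl.get_obs();print(o["force"],o["ee_pos"],o["eef_rot"])
m=ctrl.camera_model("wrist");im=ctrl.camera("wrist")
for k in (-.02,0,.02):
  P=np.array([.552,-.0013,.01])-.085*np.array([.1222,.9925,0])+k*np.array([.9925,-.1222,0]);u,v=proj(m,P);cv2.circle(im,(int(u),int(v)),2,(0,0,255),-1);print(u,v)
cv2.imwrite("pics/w3.png",im)
E
```

```text
[ 0.15644102  0.62810688 -3.35496147] [ 0.54139036 -0.08658062  0.09988292] [-3.14149775e+00 -2.90317254e-04  3.01504216e+00]
285.1447194663786 179.86037391122477
285.26835276424197 205.48470521278676
285.38794595898304 230.27168166991984
```

View pics/w3.png

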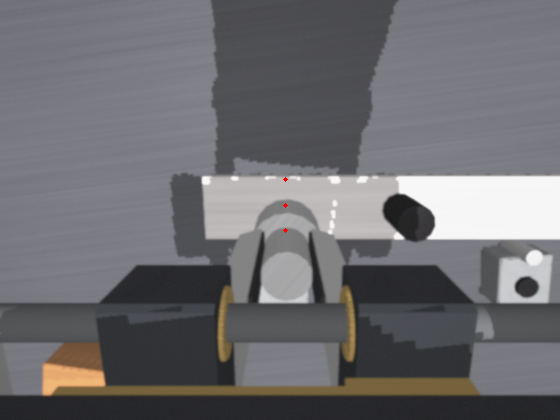

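The weight hangs over the blade's centre line at about (287,215), with the knob at (410,215). I'll lower it.

Emit:
play_rows --pt "0 0 0.012 0 0 0 1" --pt "0 0 0.015 0 0 0 1" --pt "0 0 0.012 0 0 0 1" --pt "0 0 0.005 0 0 0 1" --pt "0 0 0.002 0 0 0 1" --pt "0 0 0.001 0 0 0 1" --pt "0 0 0.001 0 0 0 1" --pt "0 0 0.0005 0 0 0 1" --pt "0 0 0 0 0 0 1" --pt "0 0 0 0 0 0 1"

```text
time_s: 15.9
ee_pos: [0.5418, -0.0859, 0.0518]
eef_rot: [-3.142, 0.001, 3.016]
force: [-0.2, -0.8, -4.4]
grip_width: 0.0227
grip_force: 25.0
```

Emit:
play_rows --pt "0 0 0.0004 0 0 0 1" --pt "0 0 0.0004 0 0 0 1" --pt "0 0 0 0 0 0 1"

```text
time_s: 16.15
ee_pos: [0.5417, -0.0859, 0.0507]
eef_rot: [3.142, 0.0, 3.016]
force: [0.4, 0.1, -3.6]
grip_width: 0.0228
grip_force: 25.0
```

Emit:
play_rows --pt "0 0 0.0003 0 0 0 1" --pt "0 0 0.0003 0 0 0 1" --pt "0 0 0 0 0 0 1"

```text
time_s: 16.4
ee_pos: [0.5416, -0.0859, 0.05]
eef_rot: [-3.142, -0.0, 3.016]
force: [-0.4, 0.2, -3.7]
grip_width: 0.0226
grip_force: 25.0
```

Emit:
play_rows --pt "0 0 0.0003 0 0 0 1" --pt "0 0 0.0002 0 0 0 1" --pt "0 0 0 0 0 0 1"

```text
time_s: 16.65
ee_pos: [0.5418, -0.0859, 0.0499]
eef_rot: [-3.142, 0.0, 3.016]
force: [-1.6, 0.7, 2.6]
grip_width: 0.0224
grip_force: 25.0
```

Emit:
play_rows --pt "0 0 0 0 0 0 1" --pt "0 0 0 0 0 0 1" --pt "0 0 0 0 0 0 -1" --pt "0 0 0 0 0 0 -1" --pt "0 0 0 0 0 0 -1" --pt "0 0 0 0 0 0 -1" --pt "0 0 0 0 0 0 -1" --pt "0 0 0 0 0 0 -1" --pt "0 0 -0.01 0 0 0 -1" --pt "0 0 -0.03 0 0 0 -1" --pt "0 0 -0.03 0 0 0 -1" --pt "0 0 -0.03 0 0 0 -1" --pt "0.03 0 -0.02 0 0 0 -1" --pt "0.04 0 0 0 0 0 -1" --pt "0.04 0 0 0 0 0 -1" --pt "0.04 0 0 0 0 0 -1" --pt "0 0 0 0 0 0 -1" --pt "0 0 0 0 0 0 -1" --force 5

```text
time_s: 18.15
ee_pos: [0.3922, -0.067, 0.1708]
eef_rot: [-3.141, 0.002, 3.015]
force: [0.9, 0.5, -0.3]
grip_width: 0.0943
grip_force: 0.0
```

```bash
python3 - <<'E'
from h import *
print(gap("pics/t5.png"))
E
```

```text
gap mm -0.7694590682838015 30
gap mm -0.5899780591935083 30
[0.12407064 0.57656151]
```

View pics/t5.png

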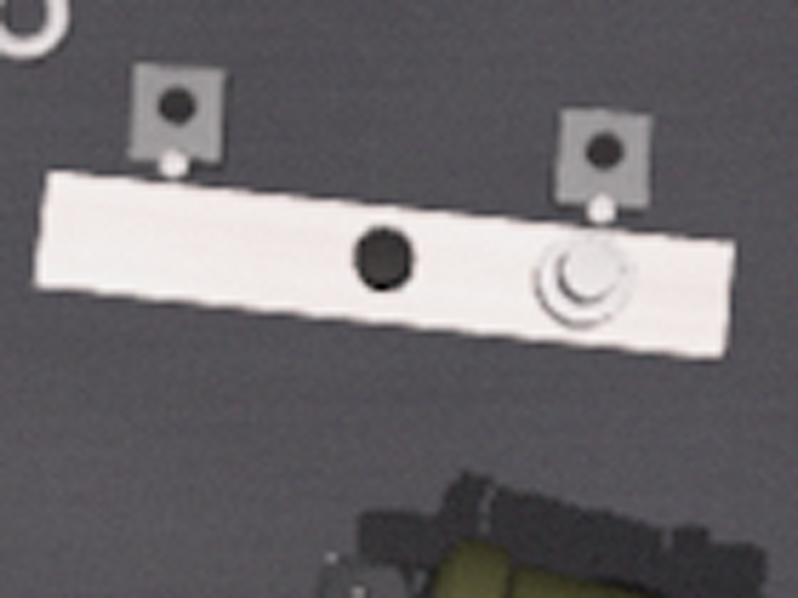

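The weight stands upright on the centre line at about (582,282), beside the knob at (383,258), and the edge is still at both pins with no visible shift. Handing in.

```bash
python3 -c "
from station import ctrl
print(ctrl.hand_in())"
```

```text
the job is handed in; nothing more can be done
None
```

I slid the straightedge against both pins with about 8.5 N total push, stood the weight upright on the blade beside the knob, and handed the job in at about 18 s; the final picture shows the edge still at both pins, but hand-in returned no verdict and the force on each pin was not measured separately.

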